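Lock a guide roller on its axle pin with a push nut

TASK

In the carriage clamped in the black fixture, one of the four guide rollers is not locked yet. Take the large steel push nut from the pink tray, set it level over the bare end of that roller's axle pin, and press it straight down the pin until it sits tight on the roller and the wave spring washer under it is pressed flat. How far down that is has to be felt; stop there and do not lean on it, because the bearing is easily crushed. Let go, and leave the small brass nut, the spare roller, the bottle and the black canister alone.

Things in the scene. Friction and masses are not known exactly. Their poses are not given: they have to be found in the camera images.
- pin_top (a point): Centre of the tip of the open axle pin: upright, plain steel, 16 mm diameter; the flat tip is 9 mm across, below it a 5 mm high taper widens to 16 mm. The tip is 117 mm over the bench. Below, a white roller (50 mm across) with a steel hub (30 mm across) and a wave washer are already on this pin; their height differs from carriage to carriage. Axes parallel to fixture's.
- washer (a joint): Wave spring washer (30 mm across) lying on the open pin's roller hub: how far it is pressed down, 0 free to 3 mm flat, with a soft spring, 2 N when flat. A nut that has pressed it flat has its underside between 18 and 38 mm below pin_top, unknown until felt. The nut may press on the washer with at most 25 N, at any time; the roller's white tyre lies 4 mm below the flat washer.
- nut_mid (a point): Centre, half-way up (6.5 mm), of the large push nut: bright steel ring, 40 mm across, 13 mm high, about 70 g, lying flat, rim up. z up, the way it goes on. In its middle six spring teeth, 4 mm above its underside, leave an opening of 13 mm. Grip it by its outside.
- nut_teeth (a point): Centre of the large nut's tooth ring, 2.5 mm below nut_mid. Set on the pin, the teeth rest on its taper. The push then rises to about 7 to 13 N as they spread over the taper, drops to 2 to 8 N while they slide down the plain pin, grows by 2 N as the wave washer goes flat, then climbs steeply. The nut stays where it was pressed to and cannot be pulled off.
- fixture: Black clamping fixture, fixed, 220 x 190 mm, holding the aluminium carriage plate (170 x 150 mm, top 48 mm over the bench). Origin: underside centre; z up, x along its length to the clamp screw, which ends 150 mm from the centre. Open pin at (+55, +45) mm; the other corners (+-55, +-45) mm carry finished rollers, 50 mm across, with nuts on; their pins end 117 mm over the bench.
- tray: Pink perforated parts tray, fixed, 145 mm (its x) by 245 mm (its y), floor 4 mm thick, rim 14 mm high. Origin: centre of its underside. The two nuts and the spare roller stand on its floor in a row along its y, about 78 mm apart, in any order.
- small_nut_mid (a point): Centre, half-way up, of a small brass push nut, 30 mm across and 10 mm high, for another axle, in the tray. Leave alone.
- spare_roller_mid (a point): Centre, half-way up, of a spare white roller with steel hub, 50 mm across and 28 mm high, standing in the tray. Leave alone.
- bottle: Glass bottle 52 mm across, 120 mm high, standing on the bench. Origin: centre of its underside. Leave alone.
- canister: Black canister 60 mm across, 110 mm high, standing on the bench. Origin: centre of its underside. Leave alone.

How it is judged:
By the outcome, as a careful person would: the job done as asked, in the order asked, and still so for the second after the job is handed in, with the robot touching nothing.
It also fails if it takes over 40 s, if anything falls off the work surface, if the arm or the gripper's body presses on something with over 40 N, if the wrist force passes 120 N, or if a joint passes its speed limit or range.

ROBOT

A 6-joint arm with a two-finger parallel gripper is mounted at the origin on the work surface. World frame = base frame: x ahead of the robot, y to its left, z up, the work surface at z = 0. Lengths are in mm, angles in rad, forces in N, time in s.
With the tool pointing down it reaches from about 350 to 775 mm from the base axis. Payload 7.3 kg.
Tool frame: the origin (TCP) lies at the very end of the fingers, on their centre line; the grasp point (between the pads) lies 19 mm behind it; z points along the fingers, y is the line along which they close (so a half turn about z gives the same grasp; the last joint's range is limited). The gripper opens to 92 mm and grips with 3 to 60 N. Pads are 19 mm wide; open, the fingers measure 130 mm over their backs; the gripper's body (75 mm by 190 mm) begins 47 mm behind the grasp point.
Start: joints at [-1.399, 0.342, 1.524, -0, 1.275, -0.146], TCP at [164.073, -498.723, 226.741] pointing down, gripper open.
Joint ranges: [-2.53, 2.53], [-0.77, 2.02], [0.04, 2.7], [-1, 4.14], [0.28, 2.66], [-3.11, 3.11]. Speed limits (rad/s): [2.57, 2.57, 3.14, 3.14, 3.14, 3.14].

INTERFACE

Orientations are given as [roll, pitch, yaw] about the fixed x, y, z axes, in that order (R = Rz(yaw) Ry(pitch) Rx(roll)).
In Python, from plant import * gives the robot as it stands.
- The arm moves only by the tool arm_command, never from a script. Its arguments are lists of equal length, an entry for each row: "gripper": the finger opening in mm, from 0 to 91.8; "dp": the shift along the tool's x, y, z in units of 25 mm (1.0 is 25 mm), a list of three; "twist": the turn about the tool's z in units of 5 degrees (1.0 is 5 degrees). A call has exactly 5 rows; each row shifts and turns the commanded pose from where the row before left it, along the tool's axes as they then stand; what a row does not reach is not made up. A row lasts 1/8 s, in which the tool goes at most 62.5 mm and 10.7 degrees, less where a joint would pass 70% of its speed; a pose out of reach is approached as far as the arm can. A call is refused whole if a number of a shift passes 1 or a number of a turn 1, either way. A call with a gripper value outside its range is refused whole. The fingers move at their own pace and stop on an object; the grip force is fixed at half the most. Time passes only in rows, so rows that do not move let the fingers close, or fill a call up. It gives the time, the measured TCP pose, the force, the opening and the grip force at its end, in the units of the state.
- get_obs(): the state, without advancing time (a new reading comes with each control period).
- capture(name): name is "scene" or "side" or "wrist"; returns the picture (420x560x3 uint8, red, green, blue); there is no depth.
- get_calibration(name): a dict with "mtx" (3x3 intrinsics, pixels), "position" and "attitude" of the camera in the world; the wrist camera has in their place "mount" (4x4, takes a point from camera to tool coordinates, whose origin is the TCP and whose axes are the flange's). Camera axes: x right, y down, z forward; pixel columns grow to the right and rows downward; lengths in mm; the calibration is good to about 2 mm. A picture is of the moment at which its call begins: read the wrist's pose just before it. get_calibration takes no time and is no camera call.
- close_job(): hands the job in; it is judged then, once.
The state is a dict: "time": time; "joint_positions": joint angles; "dq": joint speeds; "tau": joint torques, N m; "tool_pos": TCP position; "tcp_rot": TCP orientation; "contact_force": force on the tool from outside, world axes, zero at the start; "moment": the same for the moment, N m; "grip_width": finger opening in mm; "finger_force": force on a finger pad.
Only numpy, scipy, OpenCV 4.12 (cv2) and the standard library are available. Lean on these libraries where they do the work, as an engineer would, in place of code of your own. Each camera call takes 0.05 s, during which the arm holds its last target. There are 200 camera calls.

## Working session

There is one attempt and no reset: what is moved stays moved. The work goes in short steps, Python scripts to look and compute and a tool call to move; the robot and the scene stay as the last step left them, time stands still between calls to the robot, and variables do not carry over. Pictures are saved under pics/ and viewed, at most 10 in all, crops included, and the job is handed in when it is done.

Besides the shell and the picture viewer there is one more tool, called after "Request:" as name([rows], argument=value, ...), one row to a line, values as JSON. arm_command: Moves the arm, as the interface text tells. Its arguments: {"type":"object","properties":{"gripper":{"type":"array"},"dp":{"type":"array"},"twist":{"type":"array"}},"required":["gripper","dp","twist"]}

```bash
mkdir -p pics; ls
python3 - <<'E'
from plant import *
import cv2
o=get_obs();print(o)
for n in("scene","side"):
    cv2.imwrite(f"pics/{n}0.png",capture(n)[:,:,::-1]);print(n,get_calibration(n))
print(get_calibration("wrist"))
E
```

```text
pics
{'time': 0.0, 'joint_positions': array([-1.39899735e+00,  3.42762033e-01,  1.52501273e+00,  1.89522467e-05,
        1.27540120e+00, -1.46029927e-01]), 'dq': array([-9.06904284e-04,  8.33759619e-04, -1.00900615e-03, -1.59827637e-03,
       -7.42434233e-05, -4.17829515e-04]), 'tau': array([ 1.01067089e-03, -4.31244600e+01, -2.44223624e+01,  7.19759404e-02,
        5.60717296e-02, -1.18731950e-04]), 'tool_pos': array([ 164.00679888, -498.2983769 ,  226.02606136]), 'tcp_rot': array([-3.14002883e+00, -2.48319480e-04,  3.17823177e-01]), 'contact_force': array([ 0.37974697, -0.39079563, -0.2178631 ]), 'moment': array([0.04218476, 0.01908459, 0.01000458]), 'finger_force': 0.0, 'grip_width': 91.57237045638007}
scene {'mtx': array([[404.60104549,   0.        , 273.9046523 ],
       [  0.        , 404.60104549, 209.99803353],
       [  0.        ,   0.        ,   1.        ]]), 'position': array([999.8662153 , 582.94374871, 673.53360126]), 'attitude': array([-2.24397792,  0.01335125,  2.52199013])}
side {'mtx': array([[388.15706674,   0.        , 286.76477134],
       [  0.        , 388.15706674, 212.19369153],
       [  0.        ,   0.        ,   1.        ]]), 'position': array([392.5948707 , 557.20271112, 555.95637847]), 'attitude': array([-2.24038962, -0.01575231, -2.78823491])}
{'mtx': array([[306.14678646,   0.        , 278.24960087],
       [  0.        , 306.14678646, 211.49886819],
       [  0.        ,   0.        ,   1.        ]]), 'mount': array([[-5.86031137e-04, -9.60570817e-01, -2.78034820e-01,
         7.57167264e+01],
       [ 9.99999816e-01, -5.19867001e-04, -3.11694625e-04,
         1.23014096e-01],
       [ 1.54863633e-04, -2.78034952e-01,  9.60570946e-01,
        -1.57591550e+02],
       [ 0.00000000e+00,  0.00000000e+00,  0.00000000e+00,
         1.00000000e+00]])}
```

View pics/scene0.png

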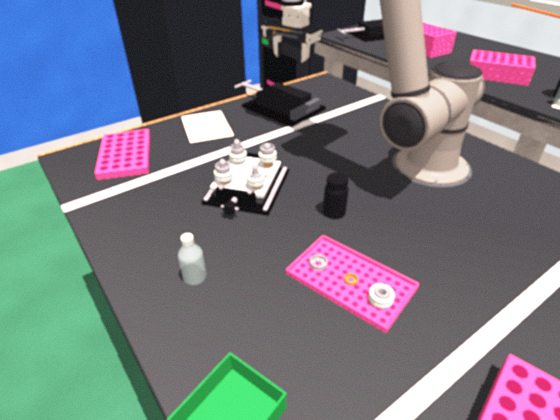

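View pics/side0.png

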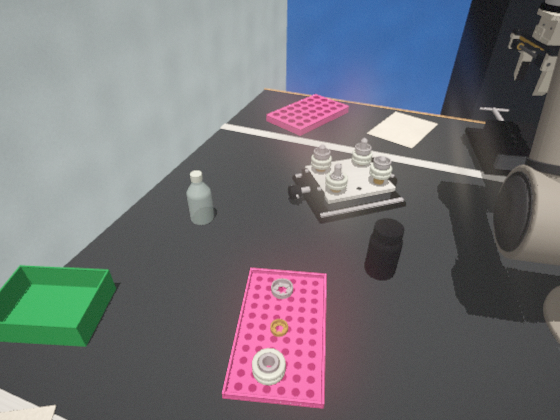

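The scene shows the fixture, with its clamp screw at about (230,208) in scene and (300,188) in side. The large nut in the tray is at (318,262) in scene and (282,289) in side. Brass nut, roller, bottle and canister are standing apart from it.

```bash
cat > h.py <<'E'
from plant import *
import numpy as np, cv2
from scipy.spatial.transform import Rotation as R
def cam(n,o=None):
    c=get_calibration(n)
    if n!="wrist": return c["mtx"],R.from_euler('xyz',c["attitude"]).as_matrix(),c["position"]
    T=np.eye(4);T[:3,:3]=R.from_euler('xyz',o["tcp_rot"]).as_matrix();T[:3,3]=o["tool_pos"];T=T@c["mount"]
    return c["mtx"],T[:3,:3],T[:3,3]
def ray(c,uv,z):
    K,A,p=c;d=A@np.linalg.solve(K,[*uv,1]);return (p+d*(z-p[2])/d[2]).round(1)
def proj(c,X):
    K,A,p=c;q=K@(A.T@(np.array(X)-p));return (q[:2]/q[2]).round(1)
E
python3 - <<'E'
from h import *
S,D=cam("scene"),cam("side")
for n,a,b,z in [("nut",(318,262),(282,289),14),("brass",(351,280),(279,328),9),("spare",(381,295),(268,365),30),("bottle",(194,280),(202,220),0),("can",(335,211),(382,270),0),("screw",(230,209),(296,189),30),
 ("pA",(222,162),(321,147),117),("pB",(256,167),(338,166),117),("pC",(237,142),(364,141),117),("pD",(268,143),(382,156),117)]:
    print(n,ray(S,a,z),ray(D,b,z))
a,b=capture("scene"),capture("side")
x=cv2.resize(a[125:225,190:300],None,fx=5,fy=5,interpolation=2);y=cv2.resize(b[130:220,285:410],None,fx=5,fy=5,interpolation=2)
cv2.imwrite("pics/c1.png",x[:,:,::-1]);cv2.imwrite("pics/c2.png",y[:,:,::-1])
E
```

```text
nut [555.8 116.   14. ] [552.5 123.9  14. ]
brass [530.  195.4   9. ] [529.1 199.1   9. ]
spare [524.2 272.   30. ] [516.1 277.4  30. ]
bottle [801.8 -13.3   0. ] [794.5  -9.2   0. ]
can [388.7 -10.1   0. ] [391.3  -2.    0. ]
screw [ 626.4 -149.4   30. ] [ 625.  -159.9   30. ]
pA [ 592.9 -232.8  117. ] [ 588.4 -223.1  117. ]
pB [ 535.2 -159.8  117. ] [ 530.7 -156.1  117. ]
pC [ 506.3 -299.9  117. ] [ 501.  -289.7  117. ]
pD [ 440.  -243.1  117. ] [ 449.1 -234.5  117. ]
```

View pics/c2.png

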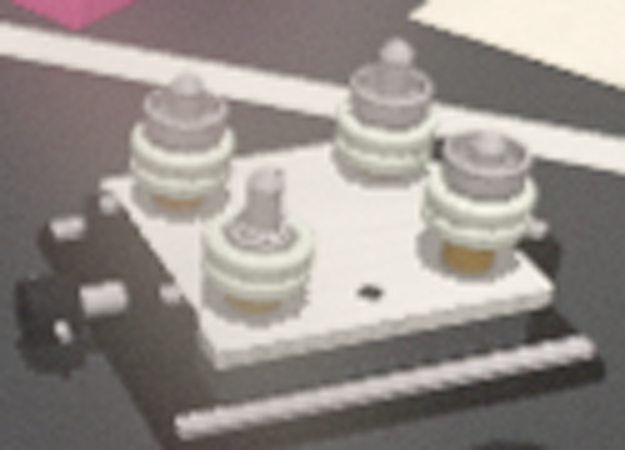

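The open pin is the near one: crop (265,172) in c2, which is (338,164) in side. I make it about (532,-157) in the world, and the pin spacings of 91 and 110 mm agree with the drawing. I go over the pin first, then view the nut from the same relative pose.

```bash
cat >> h.py <<'E'
def plan(tgt,yaw=None,n=5):
    o=get_obs();p=o["tool_pos"].copy();r=R.from_euler('xyz',o["tcp_rot"]);y0=o["tcp_rot"][2]
    yaw=y0 if yaw is None else yaw
    tw=round(-np.degrees(yaw-y0)/5,2);d=[];t=[]
    for i in range(n):
        a=np.clip(tw,-1,1);tw-=a
        v=(r.inv().apply((np.array(tgt)-p)/(n-i))/25).round(2)
        d.append(v.tolist());t.append(round(float(a),2));p=p+r.apply(v*25);r=r*R.from_euler('z',a*5,degrees=True)
    for i in range(0,n,5): print("dp",d[i:i+5],"twist",t[i:i+5])
    print("end",p.round(1),r.as_euler('xyz').round(3))
E
python3 - <<'E'
from h import *
plan([532,-157,227],np.radians(77.5),20)
E
```

```text
dp [[0.91, -0.42, -0.0], [0.95, -0.34, -0.0], [0.97, -0.25, -0.0], [0.99, -0.17, -0.0], [1.0, -0.08, -0.0]] twist [-1.0, -1.0, -1.0, -1.0, -1.0]
dp [[1.0, 0.01, -0.0], [1.0, 0.09, -0.0], [0.99, 0.18, -0.0], [0.97, 0.27, -0.0], [0.94, 0.35, -0.0]] twist [-1.0, -1.0, -1.0, -1.0, -1.0]
dp [[0.91, 0.43, -0.0], [0.87, 0.51, -0.0], [0.83, 0.57, -0.0], [0.82, 0.57, -0.0], [0.83, 0.57, -0.0]] twist [-1.0, -0.86, 0.0, 0.0, 0.0]
dp [[0.82, 0.57, -0.0], [0.83, 0.57, -0.0], [0.82, 0.57, -0.01], [0.83, 0.57, -0.0], [0.82, 0.57, -0.01]] twist [0.0, 0.0, 0.0, 0.0, 0.0]
end [ 532.  -157.1  227. ] [-3.141e+00 -1.000e-03  1.353e+00]
```

Request:
arm_command([
  [0.91,-0.42,0],
  [0.95,-0.34,0],
  [0.97,-0.25,0],
  [0.99,-0.17,0],
  [1.0,-0.08,0],
], gripper=[91,91,91,91,91], twist=[-1,-1,-1,-1,-1])

```text
time: 0.82
tool_pos: [256.6, -412.7, 226.6]
tcp_rot: [-3.141, -0.0, 0.757]
contact_force: [0.9, -0.4, 0.0]
grip_width: 91.0
finger_force: 0.0
```

Request:
arm_command([
  [1.0,0.01,0],
  [1.0,0.09,0],
  [0.99,0.18,0],
  [0.97,0.27,0],
  [0.94,0.35,0],
], gripper=[91,91,91,91,91], twist=[-1,-1,-1,-1,-1])

```text
time: 1.45
tool_pos: [348.7, -327.4, 226.6]
tcp_rot: [-3.141, -0.0, 1.193]
contact_force: [0.8, -0.4, 0.1]
grip_width: 90.7
finger_force: 0.0
```

Request:
arm_command([
  [0.91,0.43,0],
  [0.87,0.51,0],
  [0.83,0.57,0],
  [0.82,0.57,0],
  [0.83,0.57,0],
], gripper=[91,91,91,91,91], twist=[-1,-0.86,0,0,0])

```text
time: 2.08
tool_pos: [440.7, -241.8, 226.6]
tcp_rot: [-3.141, -0.0, 1.353]
contact_force: [0.3, -0.4, -0.4]
grip_width: 91.0
finger_force: 0.0
```

Request:
arm_command([
  [0.82,0.57,0],
  [0.83,0.57,0],
  [0.82,0.57,0],
  [0.83,0.57,0],
  [0.82,0.57,0],
], gripper=[91,91,91,60,60], twist=[0,0,0,0,0])

```text
time: 2.7
tool_pos: [532.5, -156.7, 226.5]
tcp_rot: [-3.141, 0.0, 1.353]
contact_force: [-0.2, -0.3, -0.1]
grip_width: 75.5
finger_force: 0.0
```

Run:
```python
from h import *
import time
capture("side");o=get_obs();im=capture("wrist");np.save("o1.npy",np.r_[o["tool_pos"],o["tcp_rot"]])
cv2.imwrite("pics/w1.png",im[:,:,::-1]);print(o["time"],o["tool_pos"],o["tcp_rot"],o["contact_force"],o["grip_width"])
c=cam("wrist",o);print("pred pin",proj(c,[532,-157,117]))
plan([554,120,127],np.radians(77.5),15)
```

```text
2.75 [ 534.29422834 -154.7599618   226.42386813] [ 3.14080906e+00 -1.51020624e-03  1.35410638e+00] [ 0.03964774  1.78750506 -0.58976608] 71.25552425860526
pred pin [275.6 212.4]
dp [[0.73, -0.1, 0.27], [0.73, -0.11, 0.26], [0.73, -0.1, 0.27], [0.73, -0.11, 0.26], [0.73, -0.1, 0.27]] twist [0.03, 0.0, 0.0, 0.0, 0.0]
dp [[0.73, -0.11, 0.26], [0.73, -0.1, 0.27], [0.73, -0.11, 0.26], [0.73, -0.1, 0.27], [0.73, -0.11, 0.26]] twist [0.0, 0.0, 0.0, 0.0, 0.0]
dp [[0.73, -0.1, 0.27], [0.73, -0.11, 0.26], [0.73, -0.1, 0.27], [0.73, -0.11, 0.26], [0.73, -0.1, 0.27]] twist [0.0, 0.0, 0.0, 0.0, 0.0]
end [554.1 120.  127. ] [-3.141e+00 -1.000e-03  1.352e+00]
```

View pics/w1.png

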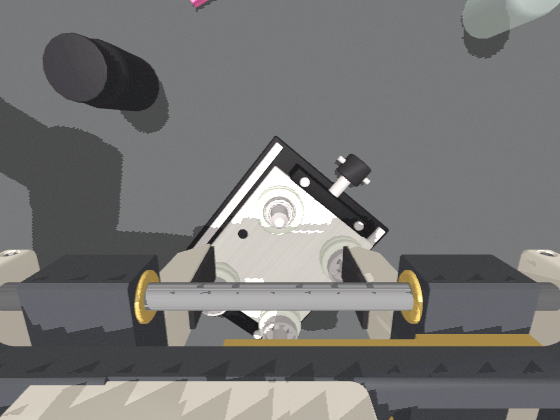

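The wrist view shows the open pin at about (280,218) and its roller around (279,208). The gripper fingers are at the bottom. On to the nut, in the same relative view.

Request:
arm_command([
  [0.73,-0.1,0.26],
  [0.73,-0.11,0.27],
  [0.73,-0.1,0.26],
  [0.73,-0.11,0.27],
  [0.73,-0.1,0.26],
], gripper=[60,60,60,60,60], twist=[0,0,0,0,0])

```text
time: 3.42
tool_pos: [539.1, -64.1, 193.3]
tcp_rot: [-3.142, 0.0, 1.353]
contact_force: [0.2, 0.6, -0.2]
grip_width: 59.6
finger_force: 0.0
```

Request:
arm_command([
  [0.73,-0.1,0.26],
  [0.73,-0.11,0.27],
  [0.73,-0.1,0.26],
  [0.73,-0.11,0.27],
  [0.73,-0.1,0.26],
], gripper=[60,60,60,60,60], twist=[0,0,0,0,0])

```text
time: 4.05
tool_pos: [546.2, 27.7, 160.2]
tcp_rot: [-3.142, 0.0, 1.353]
contact_force: [-0.5, 0.6, 0.2]
grip_width: 60.1
finger_force: 0.0
```

Request:
arm_command([
  [0.73,-0.1,0.26],
  [0.73,-0.11,0.27],
  [0.73,-0.1,0.26],
  [0.73,-0.11,0.27],
  [0.73,-0.1,0.26],
], gripper=[60,60,60,60,60], twist=[0,0,0,0,0])

```text
time: 4.68
tool_pos: [553.3, 119.6, 127.2]
tcp_rot: [3.142, 0.0, 1.353]
contact_force: [-0.3, 0.1, -0.3]
grip_width: 60.1
finger_force: 0.0
```

Run:
```python
from h import *
capture("side");capture("side");o=get_obs();im=capture("wrist");np.save("o2.npy",np.r_[o["tool_pos"],o["tcp_rot"]])
cv2.imwrite("pics/w2.png",im[:,:,::-1]);print(o["time"],o["tool_pos"],o["tcp_rot"],o["contact_force"],o["grip_width"])
print("pred nut",proj(cam("wrist",o),[554,120,17]))
a=cv2.imread("pics/w1.png")[170:270,230:330];b=im[150:290,210:350,::-1]
cv2.imwrite("pics/c3.png",np.hstack([cv2.resize(a,(400,400),interpolation=2),cv2.resize(b,(400,400),interpolation=2)]))
```

```text
4.775 [552.75902674 120.24863229 126.75214246] [-3.14023224e+00  1.27361587e-04  1.35471913e+00] [0.45671667 0.16084731 0.88981514] 59.94271256245342
pred nut [279.2 209.3]
```

View pics/c3.png

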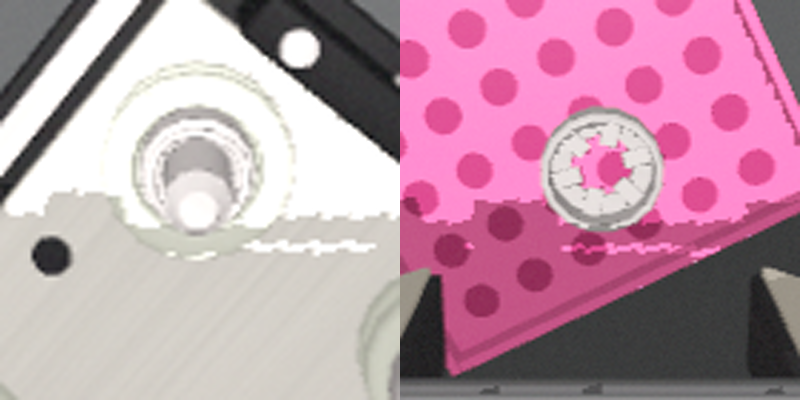

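In c3 the pin tip is at (279.3,222.5) and the nut's top centre at (280.7,209.1) in full wrist pixels. The tray is about 26° off the tool axes, but with 60 mm opening the fingers clear both the rim and the brass nut.

Run:
```python
from h import *
for f,uv,z in(("o1",(279.3,222.5),117),("o2",(280.7,209.1),16.5)):
    v=np.load(f+".npy");P=ray(cam("wrist",dict(tool_pos=v[:3],tcp_rot=v[3:])),uv,z);print(f,P)
plan([P[0],P[1],6.5],1.353,10)
```

```text
o1 [ 533.2 -167.1  117. ]
o2 [555.4 119.7  16.5]
dp [[0.0, 0.01, 0.48], [0.0, 0.01, 0.48], [0.0, 0.01, 0.48], [0.01, 0.01, 0.48], [0.0, 0.01, 0.48]] twist [0.02, 0.0, 0.0, 0.0, 0.0]
dp [[0.01, 0.01, 0.49], [0.0, 0.01, 0.48], [0.01, 0.01, 0.49], [0.0, 0.01, 0.48], [0.01, 0.0, 0.49]] twist [0.0, 0.0, 0.0, 0.0, 0.0]
end [555.3 119.7   6.5] [-3.141  0.     1.353]
```

Request:
arm_command([
  [0.01,0.02,0.6],
  [0.01,0.02,0.6],
  [0.01,0.02,0.6],
  [0.01,0.02,0.6],
  [0,0.02,0.6],
], gripper=[60,60,60,60,60], twist=[0,0,0,0,0])

```text
time: 5.45
tool_pos: [555.8, 118.6, 51.5]
tcp_rot: [-3.141, 0.0, 1.353]
contact_force: [0.2, -0.6, -0.6]
grip_width: 59.9
finger_force: 0.0
```

Request:
arm_command([
  [0,0,0.6],
  [0,0,0.6],
  [0,0,0.4],
  [0,0,0.2],
  [0,0,0],
], gripper=[60,60,60,60,60], twist=[0,0,0,0,0])

```text
time: 6.08
tool_pos: [555.9, 118.8, 7.5]
tcp_rot: [-3.141, 0.0, 1.353]
contact_force: [0.4, -0.3, 0.7]
grip_width: 60.0
finger_force: 0.0
```

Request:
arm_command([
  [0,0,0],
  [0,0,0],
  [0,0,0],
  [0,0,0],
  [0,0,0],
], gripper=[46,42,36,36,36], twist=[0,0,0,0,0])

```text
time: 6.7
tool_pos: [555.9, 118.8, 8.0]
tcp_rot: [3.141, -0.0, 1.353]
contact_force: [-2.2, 1.2, 4.3]
grip_width: 38.7
finger_force: 30.0
```

Request:
arm_command([
  [0,0,-0.2],
  [0,0,-0.4],
  [0,0,-0.8],
  [0,0,-0.3],
  [0,0,0],
], gripper=[36,36,36,36,36], twist=[0,0,0,0,0])

```text
time: 7.32
tool_pos: [556.2, 118.8, 50.8]
tcp_rot: [3.14, -0.0, 1.353]
contact_force: [-0.4, 0.3, -1.6]
grip_width: 38.2
finger_force: 30.0
```

Run:
```python
from h import *
o=get_obs();im=capture("wrist");sd=capture("side")
print(o["time"],o["tool_pos"],o["tcp_rot"],o["contact_force"],o["moment"],o["grip_width"])
c=cam("wrist",o);t=o["tool_pos"];print(proj(c,t),proj(cam("side"),t))
a=im[200:340,200:360];u,v=proj(cam("side"),t).astype(int);b=sd[v-45:v+25,u-40:u+40]
cv2.imwrite("pics/c4.png",np.hstack([cv2.resize(a,(400,350),interpolation=2),cv2.resize(b,(400,350),interpolation=2)])[:,:,::-1])
```

```text
7.325 [556.23898348 118.8039707   50.8032351 ] [ 3.14020876e+00 -3.08007953e-04  1.35279449e+00] [-0.42811752  0.27892129 -1.62484289] [ 0.0328069  -0.0278767  -0.03661326] 38.16039220000611
[277.4 262.2] [281.2 272.4]
```

View pics/c4.png

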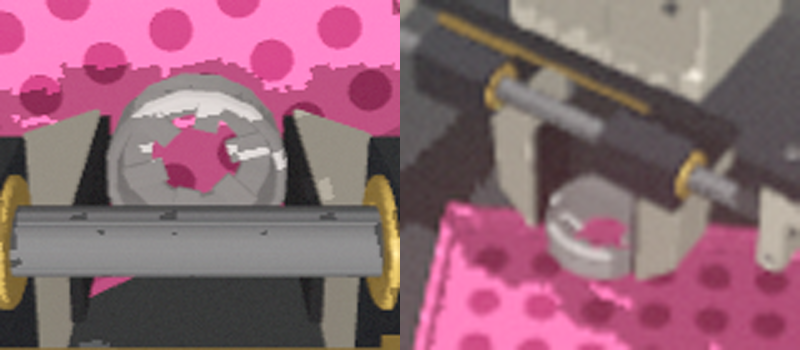

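The nut sits between the pads, level and centred. Its teeth opening is at wrist (278.8,261.2), with the TCP projecting to (277.4,262.2). Next I go past the pin so the wrist camera sees pin and nut together.

Run:
```python
from h import *
plan([523.5,-208,150],None,15)
```

```text
dp [[-0.87, 0.1, -0.27], [-0.87, 0.11, -0.27], [-0.87, 0.1, -0.27], [-0.87, 0.11, -0.27], [-0.87, 0.1, -0.27]] twist [-0.0, 0.0, 0.0, 0.0, 0.0]
dp [[-0.87, 0.11, -0.27], [-0.87, 0.1, -0.27], [-0.87, 0.11, -0.26], [-0.87, 0.1, -0.27], [-0.87, 0.11, -0.26]] twist [0.0, 0.0, 0.0, 0.0, 0.0]
dp [[-0.87, 0.1, -0.27], [-0.87, 0.11, -0.26], [-0.87, 0.1, -0.27], [-0.86, 0.11, -0.26], [-0.87, 0.1, -0.27]] twist [0.0, 0.0, 0.0, 0.0, 0.0]
end [ 523.4 -208.   150.1] [-3.141  0.     1.353]
```

Request:
arm_command([
  [-0.6,0.1,-0.6],
  [-0.9,0.1,-0.6],
  [-0.9,0.1,-0.6],
  [-0.9,0.1,-0.6],
  [-0.9,0.1,-0.6],
], gripper=[36,36,36,36,36], twist=[0,0,0,0,0])

```text
time: 8.05
tool_pos: [545.1, 11.8, 126.3]
tcp_rot: [3.141, 0.0, 1.352]
contact_force: [0.8, 0.9, -0.3]
grip_width: 38.4
finger_force: 30.0
```

Request:
arm_command([
  [-0.95,0.11,-0.6],
  [-0.95,0.11,-0.4],
  [-0.95,0.11,0],
  [-0.95,0.11,0],
  [-0.95,0.11,0],
], gripper=[36,36,36,36,36], twist=[0,0,0,0,0])

```text
time: 8.68
tool_pos: [532.6, -107.1, 150.9]
tcp_rot: [3.141, 0.0, 1.352]
contact_force: [-0.5, -0.4, -0.7]
grip_width: 38.5
finger_force: 30.0
```

Request:
arm_command([
  [-0.95,0.11,0],
  [-0.95,0.11,0],
  [-0.95,0.11,0],
  [-0.8,0.11,0],
  [-0.45,0.1,0],
], gripper=[36,36,36,36,36], twist=[0,0,0,0,0])

```text
time: 9.3
tool_pos: [523.7, -209.8, 150.5]
tcp_rot: [3.141, 0.0, 1.352]
contact_force: [-0.0, 0.6, -0.4]
grip_width: 38.4
finger_force: 30.0
```

Run:
```python
from h import *
capture("wrist");capture("wrist");o=get_obs();im=capture("wrist");sd=capture("side")
np.save("o3.npy",np.r_[o["tool_pos"],o["tcp_rot"]])
print(o["time"],o["tool_pos"],o["tcp_rot"],o["contact_force"],o["grip_width"])
c=cam("wrist",o);print("pin guess",proj(c,[533,-166,117]),proj(c,o["tool_pos"]), proj(cam("side"),[533,-166,117]))
cv2.imwrite("pics/w3.png",im[:,:,::-1]);cv2.imwrite("pics/c5.png",cv2.resize(im[120:290,200:360],None,fx=4.7,fy=3.5,interpolation=2)[:,:,::-1])
```

```text
9.4 [ 523.9973119  -209.50361666  150.28175815] [3.14137695e+00 2.43269211e-04 1.35138551e+00] [-0.04322751  0.66270176  0.59300836] 38.26320964289025
pin guess [276.3 174.2] [277.4 262.2] [338.1 163.6]
```

View pics/c5.png

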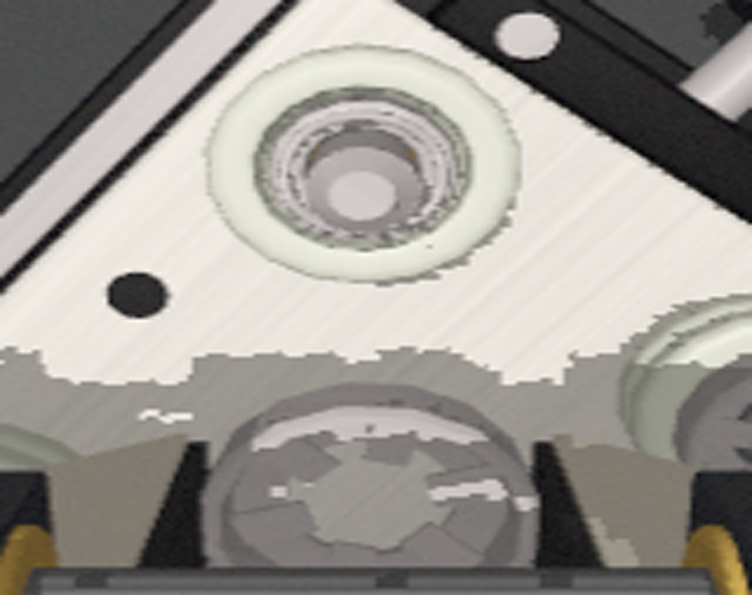

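c5 shows the pin tip at wrist (277.0,175.4) and the nut's tooth opening at (279.3,261.2). The nut is level and the pin is clear.

Run:
```python
from h import *
v=np.load("o3.npy");c=cam("wrist",dict(tool_pos=v[:3],tcp_rot=v[3:]))
P=ray(c,(277.0,175.4),117);N=ray(c,(279.3,261.2),150.3);print(P,N,proj(cam("side"),P),proj(cam("scene"),P))
d=P-N;d[2]=0;r=R.from_euler('xyz',v[3:]);print("tool shift mm",r.inv().apply(d),"units",r.inv().apply(d)/25,"N-TCP",r.inv().apply(N-v[:3]))
```

```text
[ 533.3 -166.8  117. ] [ 525.2 -209.1  150.3] [338.1 163.4] [255.1 165.6]
tool shift mm [ 4.30488948e+01 -1.30097817e+00 -1.07531019e-02] units [ 1.72195579e+00 -5.20391267e-02 -4.30124075e-04] N-TCP [ 0.65570644  1.0860096  -0.0181671 ]
```

Request:
arm_command([
  [0.5,-0.02,0.2],
  [0.6,-0.03,0.2],
  [0.4,0,0.2],
  [0.22,0,0.2],
  [0,0,0.2],
], gripper=[36,36,36,36,36], twist=[0,0,0,0,0])

```text
time: 10.12
tool_pos: [532.3, -165.5, 124.9]
tcp_rot: [-3.142, 0.0, 1.354]
contact_force: [0.5, -0.6, -0.7]
grip_width: 38.5
finger_force: 30.0
```

Run:
```python
from h import *
capture("wrist");o=get_obs();im=capture("wrist");sd=capture("side");sc=capture("scene")
print(o["time"],o["tool_pos"],o["tcp_rot"],o["contact_force"],o["grip_width"])
P=[533.3,-166.8,117];print(proj(cam("wrist",o),P),proj(cam("side"),P),proj(cam("scene"),P))
k=lambda a,u,v,w,h,f:cv2.resize(a[v-h:v+h,u-w:u+w],(f,400),interpolation=2)
cv2.imwrite("pics/c6.png",np.hstack([k(im,279,255,40,40,400),k(sd,338,160,25,25,400)])[:,:,::-1])
```

```text
10.175 [ 531.91668007 -165.83109022  124.17230376] [-3.14051120e+00  1.45863537e-05  1.35327697e+00] [-0.39775145 -0.29161218 -2.2409295 ] 38.34776679597887
[280.1 257.9] [338.1 163.4] [255.1 165.6]
```

View pics/c6.png

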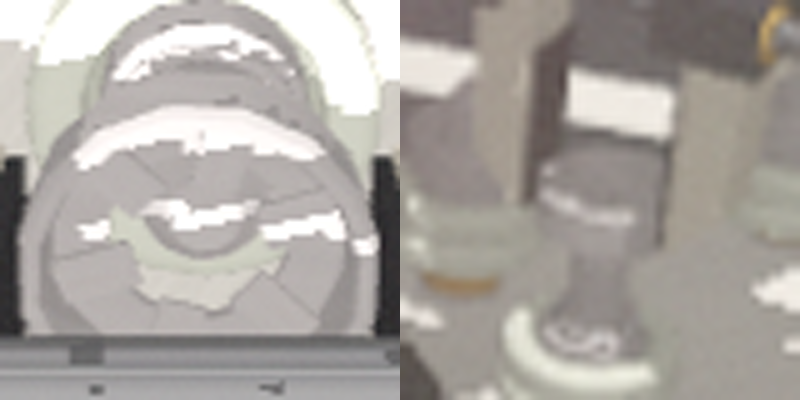

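In c6, the pin tip shows through the tooth opening, about 1 mm off centre (pin arc near x=205, opening centre near x=200). In the side half the nut is level above the pin. I correct about 1 mm and descend.

Request:
arm_command([
  [-0.04,0.02,0],
  [0,0,0.08],
  [0,0,0.08],
  [0,0,0.08],
  [0,0,0.06],
], gripper=[36,36,36,36,36], twist=[0,0,0,0,0])

```text
time: 10.95
tool_pos: [532.4, -167.2, 117.5]
tcp_rot: [-3.142, 0.0, 1.353]
contact_force: [0.2, -0.4, -0.9]
grip_width: 38.1
finger_force: 30.0
```

Request:
arm_command([
  [0,0,0.04],
  [0,0,0.04],
  [0,0,0.04],
  [0,0,0],
  [0,0,0],
], gripper=[36,36,36,36,36], twist=[0,0,0,0,0])

```text
time: 11.58
tool_pos: [532.5, -167.1, 114.8]
tcp_rot: [3.141, 0.0, 1.353]
contact_force: [1.4, 1.3, 1.0]
grip_width: 38.6
finger_force: 30.0
```

Request:
arm_command([
  [0,0,0.04],
  [0,0,0.04],
  [0,0,0],
  [0,0,0],
  [0,0,0],
], gripper=[36,36,36,36,36], twist=[0,0,0,0,0])

```text
time: 12.2
tool_pos: [532.6, -167.2, 112.9]
tcp_rot: [3.141, 0.0, 1.353]
contact_force: [0.8, 2.0, 4.1]
grip_width: 38.4
finger_force: 30.0
```

Request:
arm_command([
  [0.02,0,0.04],
  [0,0,0.04],
  [0,0,0],
  [0,0,0],
  [0,0,0],
], gripper=[36,36,36,36,36], twist=[0,0,0,0,0])

```text
time: 12.82
tool_pos: [532.8, -167.0, 111.1]
tcp_rot: [3.141, 0.001, 1.353]
contact_force: [-0.4, 0.0, 5.5]
grip_width: 38.2
finger_force: 30.0
```

Run:
```python
from h import *
o=get_obs();sd=capture("side");im=capture("wrist")
print(o["tool_pos"],o["tcp_rot"],o["contact_force"],o["moment"])
k=lambda a,u,v,w,h,f:cv2.resize(a[v-h:v+h,u-w:u+w],(f,400),interpolation=2)
cv2.imwrite("pics/c7.png",np.hstack([k(im,279,255,40,40,400),k(sd,338,160,25,25,400)])[:,:,::-1])
```

```text
[ 532.80524588 -167.00237683  111.14189095] [3.14064614e+00 5.65903789e-04 1.35276146e+00] [-0.39624333  0.04850353  5.4680513 ] [0.12675283 0.0566189  0.01825961]
```

View pics/c7.png

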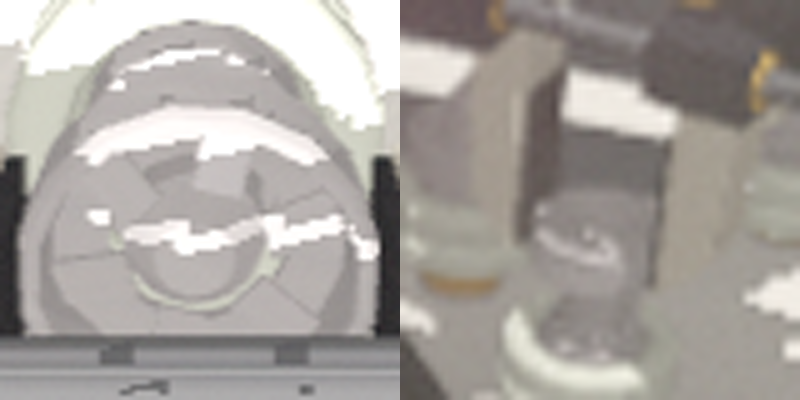

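c7 shows the pin inside the opening and the nut level. The upper (+x) tooth is lifting first, so I move about 0.75 mm in +x and press on.

Request:
arm_command([
  [0.03,0,0],
  [0,0,0.04],
  [0,0,0.04],
  [0,0,0],
  [0,0,0],
], gripper=[36,36,36,36,36], twist=[0,0,0,0,0])

```text
time: 13.55
tool_pos: [533.1, -166.8, 109.4]
tcp_rot: [3.14, 0.001, 1.353]
contact_force: [-2.2, -0.7, 7.8]
grip_width: 38.6
finger_force: 30.0
```

Request:
arm_command([
  [0,0,0.04],
  [0,0,0.04],
  [0,0,0],
  [0,0,0],
  [0,0,0],
], gripper=[36,36,36,36,36], twist=[0,0,0,0,0])

```text
time: 14.18
tool_pos: [533.3, -166.7, 107.3]
tcp_rot: [3.14, 0.001, 1.353]
contact_force: [-0.6, -0.3, 6.2]
grip_width: 38.6
finger_force: 30.0
```

Request:
arm_command([
  [0,0,0.03],
  [0,0,0.03],
  [0,0,0],
  [0,0,0],
  [0,0,0],
], gripper=[36,36,36,36,36], twist=[0,0,0,0,0])

```text
time: 14.8
tool_pos: [533.1, -166.3, 105.4]
tcp_rot: [3.14, 0.001, 1.353]
contact_force: [2.0, -2.1, 4.8]
grip_width: 38.2
finger_force: 30.0
```

Request:
arm_command([
  [0,0,0.03],
  [0,0,0.03],
  [0,0,0],
  [0,0,0],
  [0,0,0],
], gripper=[36,36,36,36,36], twist=[0,0,0,0,0])

```text
time: 15.42
tool_pos: [532.8, -166.1, 103.7]
tcp_rot: [3.141, 0.0, 1.353]
contact_force: [1.1, -1.0, 3.2]
grip_width: 38.4
finger_force: 30.0
```

Request:
arm_command([
  [0,0,0.03],
  [0,0,0.03],
  [0,0,0],
  [0,0,0],
  [0,0,0],
], gripper=[36,36,36,36,36], twist=[0,0,0,0,0])

```text
time: 16.05
tool_pos: [532.7, -165.9, 102.2]
tcp_rot: [-3.141, 0.0, 1.353]
contact_force: [0.5, 0.1, 3.8]
grip_width: 38.6
finger_force: 30.0
```

Request:
arm_command([
  [0,0,0.03],
  [0,0,0.03],
  [0,0,0],
  [0,0,0],
  [0,0,0],
], gripper=[36,36,36,36,36], twist=[0,0,0,0,0])

```text
time: 16.68
tool_pos: [532.6, -165.9, 100.7]
tcp_rot: [-3.141, -0.0, 1.353]
contact_force: [0.3, -0.8, 5.4]
grip_width: 38.3
finger_force: 30.0
```

Request:
arm_command([
  [0,0,0.03],
  [0,0,0.02],
  [0,0,0],
  [0,0,0],
  [0,0,0],
], gripper=[36,36,36,36,36], twist=[0,0,0,0,0])

```text
time: 17.3
tool_pos: [532.6, -165.9, 99.4]
tcp_rot: [-3.141, -0.0, 1.353]
contact_force: [0.5, 0.5, 4.6]
grip_width: 38.5
finger_force: 30.0
```

Request:
arm_command([
  [0,0,0.03],
  [0,0,0.02],
  [0,0,0],
  [0,0,0],
  [0,0,0],
], gripper=[36,36,36,36,36], twist=[0,0,0,0,0])

```text
time: 17.92
tool_pos: [532.7, -165.9, 98.2]
tcp_rot: [-3.141, -0.0, 1.353]
contact_force: [0.3, 1.5, 3.8]
grip_width: 38.4
finger_force: 30.0
```

Request:
arm_command([
  [0,0,0.03],
  [0,0,0.03],
  [0,0,0],
  [0,0,0],
  [0,0,0],
], gripper=[36,36,36,36,36], twist=[0,0,0,0,0])

```text
time: 18.55
tool_pos: [532.7, -165.9, 96.6]
tcp_rot: [-3.141, 0.0, 1.353]
contact_force: [-1.0, 1.5, 3.2]
grip_width: 38.5
finger_force: 30.0
```

Request:
arm_command([
  [0,0,0.03],
  [0,0,0.03],
  [0,0,0],
  [0,0,0],
  [0,0,0],
], gripper=[36,36,36,36,36], twist=[0,0,0,0,0])

```text
time: 19.18
tool_pos: [532.7, -166.0, 95.3]
tcp_rot: [3.141, 0.0, 1.353]
contact_force: [-0.1, 0.8, 6.1]
grip_width: 38.6
finger_force: 30.0
```

Request:
arm_command([
  [0,0,0.02],
  [0,0,0.02],
  [0,0,0],
  [0,0,0],
  [0,0,0],
], gripper=[36,36,36,36,36], twist=[0,0,0,0,0])

```text
time: 19.8
tool_pos: [532.7, -166.0, 94.3]
tcp_rot: [3.141, 0.0, 1.353]
contact_force: [-1.3, 0.9, 5.0]
grip_width: 38.7
finger_force: 30.0
```

Request:
arm_command([
  [0,0,0.02],
  [0,0,0.02],
  [0,0,0],
  [0,0,0],
  [0,0,0],
], gripper=[36,36,36,36,36], twist=[0,0,0,0,0])

```text
time: 20.42
tool_pos: [532.7, -165.9, 93.5]
tcp_rot: [3.141, 0.0, 1.353]
contact_force: [-0.2, 0.8, 6.3]
grip_width: 38.6
finger_force: 30.0
```

Request:
arm_command([
  [0,0,0.02],
  [0,0,0.02],
  [0,0,0],
  [0,0,0],
  [0,0,0],
], gripper=[36,36,36,36,36], twist=[0,0,0,0,0])

```text
time: 21.05
tool_pos: [532.7, -166.0, 93.3]
tcp_rot: [3.141, 0.0, 1.353]
contact_force: [-3.0, 1.6, 13.1]
grip_width: 38.7
finger_force: 30.0
```

Request:
arm_command([
  [0,0,0.02],
  [0,0,0],
  [0,0,0],
  [0,0,0],
  [0,0,0],
], gripper=[36,36,36,36,36], twist=[0,0,0,0,0])

```text
time: 21.68
tool_pos: [532.8, -166.0, 93.3]
tcp_rot: [3.141, 0.0, 1.353]
contact_force: [-4.0, 2.3, 15.8]
grip_width: 38.5
finger_force: 30.0
```

The nut has hit a hard stop at TCP z = 93.3, with its underside about 28 mm below the tip. I relieve the load, then let go.

Request:
arm_command([
  [0,0,-0.04],
  [0,0,0],
  [0,0,0],
  [0,0,0],
  [0,0,0],
], gripper=[36,36,44,56,58], twist=[0,0,0,0,0])

```text
time: 22.3
tool_pos: [532.4, -165.9, 92.2]
tcp_rot: [-3.141, -0.0, 1.353]
contact_force: [-0.6, -0.7, -0.6]
grip_width: 56.5
finger_force: 0.0
```

Request:
arm_command([
  [0,0,0],
  [0,0,-0.2],
  [0,0,-0.5],
  [0,0,-0.8],
  [0,0,-0.8],
], gripper=[58,58,58,58,58], twist=[0,0,0,0,0])

```text
time: 22.92
tool_pos: [532.9, -166.0, 151.8]
tcp_rot: [3.141, 0.0, 1.353]
contact_force: [0.7, 0.3, 0.0]
grip_width: 58.2
finger_force: 0.0
```

Request:
arm_command([
  [0,0,-0.8],
  [0,0,-0.8],
  [0,0,-0.8],
  [0,0,-0.3],
  [0,0,0],
], gripper=[58,58,58,58,58], twist=[0,0,0,0,0])

```text
time: 23.55
tool_pos: [532.9, -166.0, 218.3]
tcp_rot: [3.14, 0.0, 1.353]
contact_force: [0.6, -0.0, -1.0]
grip_width: 58.0
finger_force: 0.0
```

Run:
```python
from h import *
o=get_obs();sd=capture("side");im=capture("wrist")
print(o["time"],o["tool_pos"],o["contact_force"])
k=lambda a,u,v,w,h,f:cv2.resize(a[v-h:v+h,u-w:u+w],(f,400),interpolation=2)
u,v=proj(cam("wrist",o),[533,-167,95]).astype(int)
cv2.imwrite("pics/c8.png",np.hstack([k(im,u,v,40,40,400),k(sd,338,172,25,25,400)])[:,:,::-1])
```

```text
23.55 [ 532.85319561 -166.00421861  218.28627486] [ 0.62662918 -0.01209226 -0.95864558]
```

View pics/c8.png

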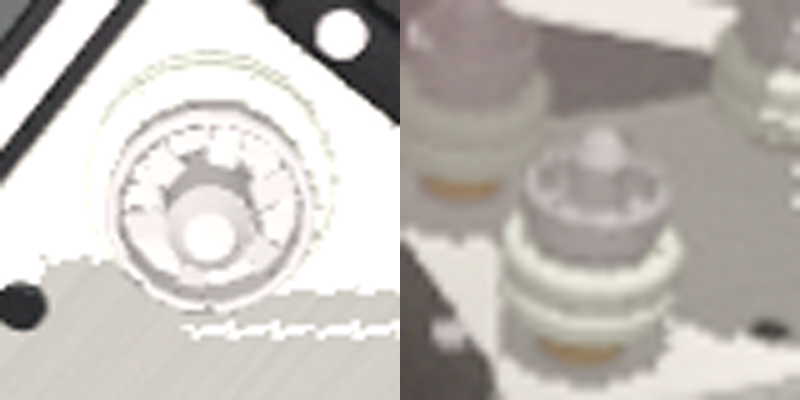

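c8 shows the nut sitting level on the roller with the pin through it (tip near wrist-crop (207,235)). The gripper is clear.

```bash
python3 -c "
from plant import *
print(close_job())"
```

```text
the job is handed in; nothing more can be done
None
```

The large push nut is pressed level down the open pin to a firm stop on the roller, about 28 mm below the tip, with at most about 16 N seen at the wrist. It was released and the job handed in after about 24 s, and the robot did not handle the other objects.

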